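Register a hand printing block against both stops of the jig

ROBOT

A 7-joint arm with a two-finger parallel gripper is mounted at the origin on the work surface; the furniture and walls round the work are solid. World frame = base frame: x ahead of the robot, y to its left, z up, the work surface at z = 0. Lengths are in mm, angles in rad, forces in N, time in s.
With the tool pointing down it reaches from about 400 to 875 mm from the base axis. Payload 6.5 kg.
Tool frame: the origin (TCP) lies on the front face of the gripper's body, between the roots of the fingers; the fingertips stand 64 mm ahead of it and the grasp point (between the pads) lies 45 mm ahead of it; z points along the fingers, y is the line along which they close (so a half turn about z gives the same grasp; the last joint's range is limited). The gripper opens to 88 mm and grips with 3 to 60 N. Pads are 18 mm wide; open, the fingers measure 123 mm over their backs; the gripper's body (75 mm by 187 mm) begins 45 mm behind the grasp point.
Start: joints at [-1.314, 0.536, -0.004, 1.538, 0.003, 1.067, -0.071], TCP at [206.188, 616.422, 302.716] pointing down, gripper open.
Joint ranges: [-2.7, 2.7], [-0.37, 2.16], [-1.27, 1.26], [0.24, 2.4], [-1.31, 4.45], [0.19, 1.91], [-2.76, 2.76]. Speed limits (rad/s): [2.39, 2.39, 3.14, 3.14, 3.14, 3.14, 3.14].

INTERFACE

Orientations are given as a unit quaternion [w, x, y, z].
In Python, from workcell import env, imaging gives the robot as it stands.
- The arm moves only by the tool servo_tool, never from a script. Its argument "steps" is text: rows parted by semicolons, each of 5 numbers parted by spaces: the shift along the tool's x, y, z in cm, then the turn about the tool's z in degrees, then the gripper command: -1 is fully open, 1 is shut, values between are in proportion. In form: dx dy dz yaw hand; .... A call has exactly 5 rows; each row shifts and turns the commanded pose from where the row before left it, along the tool's axes as they then stand; what a row does not reach is not made up. A row lasts 1/10 s, in which the tool goes at most 50 mm and 8.59 degrees, less where a joint would pass 70% of its speed; a pose out of reach is approached as far as the arm can. A call is refused whole if a number of a shift passes 5 or a number of a turn 8.59, either way. A call with a gripper value outside its range is refused whole. The fingers move at their own pace and stop on an object; the grip force is fixed at half the most. Time passes only in rows, so rows that do not move let the fingers close, or fill a call up. It gives the time, the measured TCP pose, the force, the opening and the grip force at its end, in the units of the state.
- env.read_state(): the state, without advancing time (a new reading comes with each control period).
- imaging.capture(name): name is "side" or "top"; returns (picture, depth): 384x512x3 uint8, blue, green, red; 384x512 float32, mm along the optical axis (not along the pixel's ray), 0 where there is no reading.
- imaging.camera_params(name): a dict with "fx", "fy", "cx", "cy" (pixels), "dist_coeffs" ([k1, k2, p1, p2, k3] as OpenCV has them; the pictures are not rectified), "cam_to_world" (4x4, takes a point from camera to world coordinates). Camera axes: x right, y up, looking along -z (the intrinsics and any distortion apply to the point x, -y, -z); pixel columns grow to the right and rows downward; lengths in mm; the calibration is good to about 2 mm. A picture is of the moment at which its call begins. camera_params takes no time and is no camera call.
- env.sign_off(): hands the job in; it is judged then, once.
The state is a dict: "t": time; "qpos": joint angles; "joint_velocities": joint speeds; "joint_efforts": joint torques, N m; "eef_pos": TCP position; "orientation": TCP orientation; "force": force on the tool from outside, world axes, zero at the start; "ft_torque": the same for the moment, N m; "finger_gap": finger opening in mm; "gripper_force": force on a finger pad.
Only numpy, scipy, OpenCV 4.12 (cv2) and the standard library are available. Lean on these libraries where they do the work, as an engineer would, in place of code of your own. Each camera call takes 0.05 s, during which the arm holds its last target. There are 200 camera calls.

TASK

Pick up the wooden printing block by its handle, set it flat on the bed of the metal print jig with its long side along the long blue stop, and push it snugly into the corner so that it bears on both blue stops at once. Finish while still holding the block by its handle and pressing it lightly against both stops: do not let go. Do not ram the stops, and leave the marker, the eraser and the magenta bottle where they are.

Things in the scene. Friction and masses are not known exactly. Their poses are not given: they have to be found in the camera images.
- print_block: loose hand printing block, about 0.2 to 0.45 kg: pale wooden body 110 (its x) x 70 (its y) mm, 26 mm high with the thin black rubber face underneath, with a dark wooden handle on top. Origin: centre of the underside; z up. Turned by half a turn about z it is the same
- block_handle (a point): middle of the dark handle bar of the block, 47 mm above the block's underside. The bar is 64 mm long (block x), 26 mm wide (block y) and stands from 26 to 64 mm above the underside; grasp it from above across its width, with the fingertips above the block's body (26 mm)
- jig: print jig fixed to the bench: aluminium bed 200 (x) x 160 (y) x 10 mm with a white sheet on it and two blue stops standing 16 mm above the bed. Origin: centre of the underside, z up; it may be turned on the bench. Bed and stops are rigid; friction of the block on them has a coefficient below 1.3, so that it can mimic the push of a stop
- stop_long: long blue stop bar, 160 x 16 x 16 mm, rigid, fixed along the +y edge of the jig; its inner face looks to jig -y and lies 8 mm to that side of its origin (centre of its underside, on the bed). Axes as the jig's
- stop_short: short blue stop bar, 16 x 115 x 16 mm, rigid, fixed along the +x edge of the jig; its inner face looks to jig -x and lies 8 mm to that side of its origin (centre of its underside, on the bed). Axes as the jig's
- jig_corner (a point): point on the bed's top (10 mm above the bench) where the planes of the two inner faces meet, at [82, 62, 10] mm in the jig's frame; axes as the jig's. The bars stop short of each other here, leaving the corner itself open. A seated block has its origin at -55 mm in x and -35 mm in y from this point
- marker_black: loose black felt marker, 18 x 135 x 20 mm, lying beside the jig; origin at the centre of its underside; leave it alone
- eraser: loose blue and white eraser, 21 x 45 x 13 mm, lying near the block; origin at the centre of its underside; leave it alone
- ink_magenta: loose magenta bottle, 52 mm across, 145 mm high, at the back; origin at the centre of its underside; leave it alone

How it is judged:
By the outcome, as a careful person would: the job done as asked, in the order asked, and still so for the second after the job is handed in, while the arm keeps its last pose, push and grip.
It also fails if it takes over 50 s, if anything falls off the work surface, if the arm or the gripper's body presses on something with over 40 N, if the wrist force passes 120 N, or if a joint passes its speed limit or range.

## Working session

There is one attempt and no reset: what is moved stays moved. The work goes in short steps, Python scripts to look and compute and a tool call to move; the robot and the scene stay as the last step left them, time stands still between calls to the robot, and variables do not carry over. Pictures are saved under pics/ and viewed, at most 10 in all, crops included, and the job is handed in when it is done.

Besides the shell and the picture viewer there is one more tool, called after "Call:" as a command line: name --argument value ..., lists and objects as JSON in quotes. servo_tool: Moves the arm, as the interface text tells. Its arguments: {"type":"object","properties":{"steps":{"type":"string"}},"required":["steps"]}

```bash
mkdir -p pics; ls; python3 - <<'E'
from workcell import env, imaging
import cv2,numpy as np
for n in("side","top"):
    p,d=imaging.capture(n); cv2.imwrite(f"pics/{n}0.png",p); np.savez(f"{n}0.npz",p=p,d=d)
    c=imaging.camera_params(n); print(n,c["fx"],c["fy"],c["cx"],c["cy"],c["dist_coeffs"]); print(np.round(c["cam_to_world"],3).tolist())
print(env.read_state())
E
```

```text
pics
side 346.49452714678256 346.49452714678256 257.6758507088588 191.3981625600076 [-0.01789423  0.          0.          0.          0.        ]
[[0.997, 0.046, -0.062, 563.488], [-0.077, 0.624, -0.778, -700.851], [0.003, 0.78, 0.625, 617.883], [0.0, 0.0, 0.0, 1.0]]
top 480.01679685800076 480.01679685800076 255.42874499070953 183.04944502919713 [-0.1092062  0.         0.         0.         0.       ]
[[0.006, 0.998, -0.057, 543.218], [-1.0, 0.006, -0.009, -48.732], [-0.008, 0.057, 0.998, 1347.539], [0.0, 0.0, 0.0, 1.0]]
{'t': 0.1, 'qpos': array([-1.31420971,  0.53710663, -0.00443142,  1.53873977,  0.00259812,
        1.06727328, -0.07124293]), 'joint_velocities': array([ 5.99618320e-04, -2.95188970e-03,  2.25722666e-03, -1.66567993e-03,
        9.06508956e-04,  4.42401924e-05, -1.13699507e-03]), 'joint_efforts': array([ 1.88240803e-03, -5.72074842e+01,  9.93676186e-01, -2.52227068e+01,
       -5.60921046e-02,  1.35624703e-02,  3.95286509e-05]), 'eef_pos': array([206.0563187 , 616.01509971, 301.9296265 ]), 'orientation': array([-6.52766519e-05,  1.60682853e-01,  9.87005796e-01, -7.57845345e-04]), 'force': array([-0.4480694 ,  0.32473013, -0.59849317]), 'ft_torque': array([-0.04155831, -0.01781831, -0.0508918 ]), 'gripper_force': 0.0, 'finger_gap': 88.02264371198005}
```

View pics/side0.png

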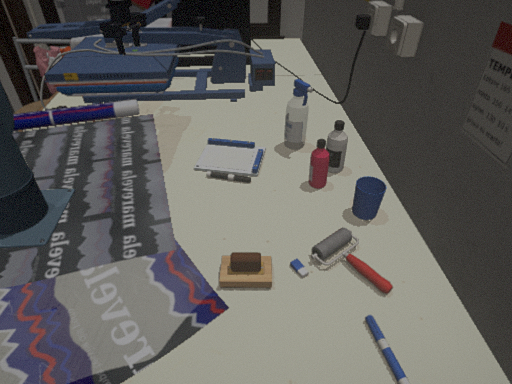

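View pics/top0.png

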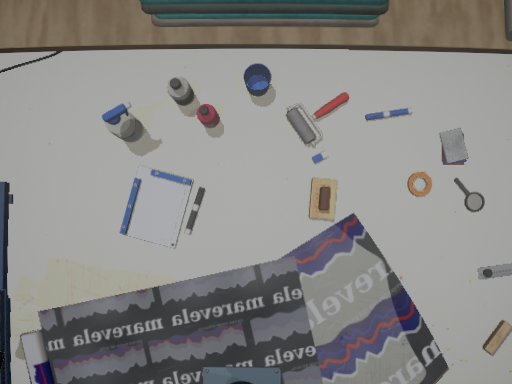

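The side view shows the block at (246,268) with its dark handle at (246,261), and the jig at (230,158). In the top view the block is at (323,200). The jig is at (160,205), with the long stop at left (131,207) and the short stop at top (171,177). Next I'll measure from depth in both views.

```bash
cat > h.py <<'E'
import numpy as np,cv2
from workcell import env, imaging
def cloud(n,d):
    c=imaging.camera_params(n); h,w=d.shape
    K=np.array([[c["fx"],0,c["cx"]],[0,c["fy"],c["cy"]],[0,0,1.]])
    uv=np.stack(np.meshgrid(np.arange(w),np.arange(h)),-1).reshape(-1,1,2).astype(np.float64)
    xy=cv2.undistortPoints(uv,K,np.array(c["dist_coeffs"],float)).reshape(h,w,2)
    P=np.stack([xy[...,0]*d,-xy[...,1]*d,-d],-1)
    T=np.array(c["cam_to_world"]); return P@T[:3,:3].T+T[:3,3]
def get(n,f=None):
    if f: z=np.load(f); p,d=z["p"],z["d"]
    else: p,d=imaging.capture(n)
    return p,d,cloud(n,d)
def rect(P):
    (c,s,a)=cv2.minAreaRect(P[:,:2].astype(np.float32)); return np.round(c,1),np.round(s,1),round(a,1)
E
python3 - <<'E'
from h import *
for n,box in(("top",dict(block=(165,230,300,348),jig=(160,255,110,225))),("side",dict(block=(240,300,205,285),jig=(130,190,185,275)))):
    p,d,W=get(n,n+"0.npz"); hsv=cv2.cvtColor(p,cv2.COLOR_BGR2HSV).astype(int)
    def sub(b): r0,r1,c0,c1=box[b]; return W[r0:r1,c0:c1].reshape(-1,3),hsv[r0:r1,c0:c1].reshape(-1,3)
    P,H=sub("block"); print(n,"bench z",np.round(np.percentile(P[:,2],[5,50]),1))
    hd=P[(P[:,2]>54)&(P[:,2]<80)]; print("handle top",len(hd),np.median(hd[:,2]),rect(hd),hd[:,:2].mean(0))
    m=(P[:,2]>19)&(P[:,2]<34); print("body",m.sum(),np.median(P[m,2]),rect(P[m]))
    P,H=sub("jig"); bl=(H[:,0]>100)&(H[:,0]<125)&(H[:,1]>120)
    b=P[bl&(P[:,2]>20)&(P[:,2]<33)]; print("blue",len(b),np.median(b[:,2]))
    k,l=cv2.connectedComponents((((lambda q:(q[...,0]>100)&(q[...,0]<125)&(q[...,1]>120))(hsv)&(W[...,2]>20)&(W[...,2]<33))).astype(np.uint8))
    r0,r1,c0,c1=box["jig"]
    for i in range(1,k):
        mm=l==i
        if mm.sum()>30 and mm[r0:r1,c0:c1].any(): print(" stop",mm.sum(),rect(W[mm]),np.median(W[mm][:,2]))
    wh=P[(P[:,2]>6)&(P[:,2]<14)]; print(" bed",len(wh),np.median(wh[:,2]),rect(wh))
    r0,r1,c0,c1=[*box["block"]]; A=cv2.resize(p[r0:r1,c0:c1],None,fx=6,fy=6,interpolation=2)
    r0,r1,c0,c1=[*box["jig"]]; B=cv2.resize(p[r0:r1,c0:c1],None,fx=4,fy=4,interpolation=2)
    if n=="top":
        h=max(A.shape[0],B.shape[0]); o=np.zeros((h,A.shape[1]+B.shape[1],3),np.uint8); o[:A.shape[0],:A.shape[1]]=A;o[:B.shape[0],A.shape[1]:]=B; cv2.imwrite("pics/crop.png",o); print(o.shape)
E
```

```text
top bench z [-4.  2.]
handle top 223 63.46382933518544 (array([ 577.9, -224.1]), array([26.6, 61.3]), 84.0) [ 577.86415888 -223.49261727]
body 742 25.82108084839524 (array([ 577.9, -224.1]), array([ 70.9, 107.4]), 85.4)
blue 323 25.78252706968533
 stop 98 (array([635.2, 199.1]), array([69.9, 11.1]), 75.5) 25.495538936738853
 stop 82 (array([582.5, 304.7]), array([15. , 52.2]), 74.5) 25.58039446056864
 stop 82 (array([525. , 319.8]), array([13., 55.]), 76.9) 26.77302952320258
 bed 3099 10.015069699704327 (array([551.5, 209.4]), array([263.6, 318.6]), 0.7)
(390, 748, 3)
side bench z [-1.4  1.2]
handle top 354 63.469687103869376 (array([ 575.4, -226. ]), array([26.3, 63.1]), 81.4) [ 575.23297691 -228.04246734]
body 980 26.115493459160007 (array([ 575.7, -224.5]), array([ 70.4, 110.1]), 85.4)
blue 109 26.09257265029612
 stop 44 (array([636.5, 204.6]), array([65.1, 11.2]), 75.2) 26.001849705911354
 bed 1651 10.557309415267127 (array([546.3, 220.6]), array([200.5, 200.6]), 76.2)
```

View pics/crop.png

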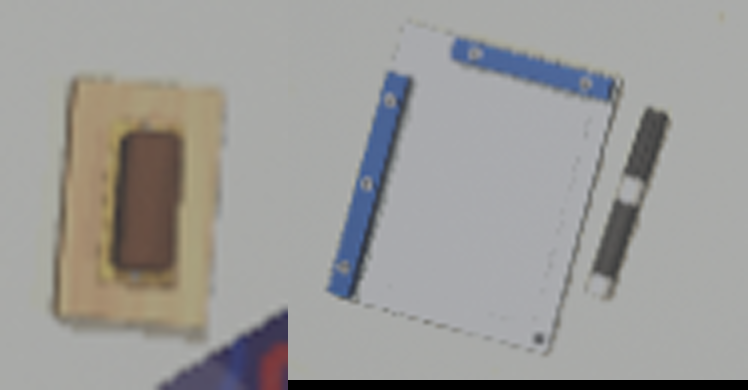

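The crop shows the block's long axis close to world x, about −4.6°. The jig is turned about −15°, with the stops at +y (long) and +x (short), and the marker is on the −y side. Measured heights of 26, 63 and 10 mm match the text, and the two views agree to about 2 mm. The block centre is near (577, −224). I'll set out now and refine the jig fit along the way.

Call:
servo_tool --steps "0 0 0 -7 -1; 0 0 0 -6.9 -1; -3 -3.4 0 0 -1; -3 -3.4 0 0 -1; -3 -3.4 0 0 -1"

```text
t: 0.6
eef_pos: [288.4, 506.0, 302.2]
orientation: [-0.0, 0.04, 0.999, -0.0]
force: [0.1, 0.0, 0.5]
finger_gap: 87.8
gripper_force: 0.0
```

```bash
python3 - <<'E'
from h import *
from scipy.optimize import least_squares
from scipy.ndimage import map_coordinates
# jig fit: blue mask projected on z=26 plane, compare with stop rectangles (distance of mask pixels/coverage)
for n,(r0,r1,c0,c1) in(("top",(160,255,110,225)),("side",(130,190,185,275))):
    p,d,W=get(n,n+"0.npz"); q=cv2.cvtColor(p,cv2.COLOR_BGR2HSV).astype(int)
    c=imaging.camera_params(n); o=np.array(c["cam_to_world"])[:3,3]
    W1=cloud(n,np.ones(d.shape)*1000); D=W1-o; G=o+D*((26-o[2])/D[...,2])[...,None]
    m=((q[...,0]>98)&(q[...,0]<128)&(q[...,1]>75)).astype(float)
    sl=np.s_[r0:r1,c0:c1]; g=G[sl][...,:2].reshape(-1,2); mv=cv2.GaussianBlur(m,(0,0),.7)[sl].ravel()
    if n=="side": mv_ok=None
    def model(x):
        ca,sa=np.cos(x[2]),np.sin(x[2]); L=(g-x[:2])@np.array([[ca,-sa],[sa,ca]])
        box=lambda cx,cy,hx,hy:1/(1+np.exp(-(hx-abs(L[:,0]-cx))/1.2))/(1+np.exp(-(hy-abs(L[:,1]-cy))/1.2))
        sx=1 if True else 0
        return box(x[3],70,80,8)+box(90,x[4],8,57.5)
    best=min((least_squares(lambda x:model(x)-mv,[xx,yy,-.26,-15,-15],x_scale=[5,5,.05,5,5],loss="soft_l1") for xx in(530,545,560) for yy in(205,218,230)),key=lambda r:r.cost)
    x=best.x; R=np.array([[np.cos(x[2]),-np.sin(x[2])],[np.sin(x[2]),np.cos(x[2])]])
    print(n,x.round(2),np.degrees(x[2]).round(2),best.cost.round(1),"corner",(x[:2]+R@[82,62]).round(1),"seat",(x[:2]+R@[27,27]).round(1))
print({k:np.round(v,3) for k,v in env.read_state().items() if k in("t","eef_pos","orientation","force")})
E
```

```text
top [ 5.5249e+02  2.4015e+02 -2.5000e-01 -1.6400e+01 -1.9470e+01] -14.41 16.1 corner [647.3 279.8] seat [585.4 259.6]
side [ 5.5224e+02  2.3686e+02 -2.5000e-01 -1.7320e+01 -2.2090e+01] -14.57 17.3 corner [647.2 276.2] seat [585.2 256.2]
{'t': np.float64(0.6), 'eef_pos': array([288.369, 506.008, 302.219]), 'orientation': array([-0.   ,  0.04 ,  0.999, -0.   ]), 'force': array([0.134, 0.001, 0.481])}
```

The two views agree on the jig: yaw −14.5°, and a seat origin near (585, 258). Continuing to above the block.

Call:
servo_tool --steps "-2.6 -3.6 0 0 -1; -2.6 -3.6 0 0 -1; -2.6 -3.6 0 0 -1; -2.6 -3.6 0 0 -1; -2.6 -3.6 0 0 -1"

```text
t: 1.1
eef_pos: [403.4, 315.9, 302.6]
orientation: [-0.0, 0.04, 0.999, -0.0]
force: [0.9, 0.0, 0.0]
finger_gap: 88.0
gripper_force: 0.0
```

Call:
servo_tool --steps "-2.6 -3.6 0 0 -1; -2.6 -3.6 0 0 -1; -2.6 -3.6 0 0 -1; -2.6 -3.6 0 0 -1; -2.6 -3.6 0 0 -1"

```text
t: 1.6
eef_pos: [518.5, 126.2, 302.6]
orientation: [-0.0, 0.04, 0.999, -0.0]
force: [0.4, 1.5, -0.2]
finger_gap: 87.9
gripper_force: 0.0
```

Call:
servo_tool --steps "-0.86 -3.45 0 0 -1; -0.86 -3.45 0 0 -1; -0.86 -3.45 0 0 -1; -0.86 -3.45 0 0 -1; -0.86 -3.45 0 0 -1"

```text
t: 2.1
eef_pos: [547.0, -48.9, 302.5]
orientation: [-0.0, 0.04, 0.999, 0.0]
force: [-0.5, 0.8, -0.5]
finger_gap: 88.1
gripper_force: 0.0
```

Call:
servo_tool --steps "-0.86 -3.45 0 0 -1; -0.86 -3.45 0 0 -1; -0.86 -3.45 0 0 -1; -0.86 -3.45 0 0 -1; -0.86 -3.45 0 0 -1"

```text
t: 2.6
eef_pos: [576.0, -224.2, 302.4]
orientation: [-0.0, 0.04, 0.999, 0.0]
force: [-0.7, 0.0, -1.3]
finger_gap: 88.1
gripper_force: 0.0
```

Call:
servo_tool --steps "0 0 3.5 0 -1; 0 0 3.5 0 -1; 0 0 3.5 0 -1; 0 0 3 0 -1; 0 0 0 0 -1"

```text
t: 3.1
eef_pos: [573.4, -221.7, 163.5]
orientation: [-0.004, 0.04, 0.999, 0.001]
force: [-0.1, -0.2, -0.2]
finger_gap: 88.0
gripper_force: 0.0
```

```bash
python3 - <<'E'
from h import *
p,d,W=get("side"); cv2.imwrite("pics/side1.png",cv2.resize(p[190:310,180:320],None,fx=5,fy=5)); 
P=W[240:300,205:285].reshape(-1,3)
m=(P[:,2]>19)&(P[:,2]<34); print(m.sum(),rect(P[m]))
E
```

```text
982 (array([ 575.6, -225.5]), array([ 70.6, 110. ]), 85.3)
```

View pics/side1.png

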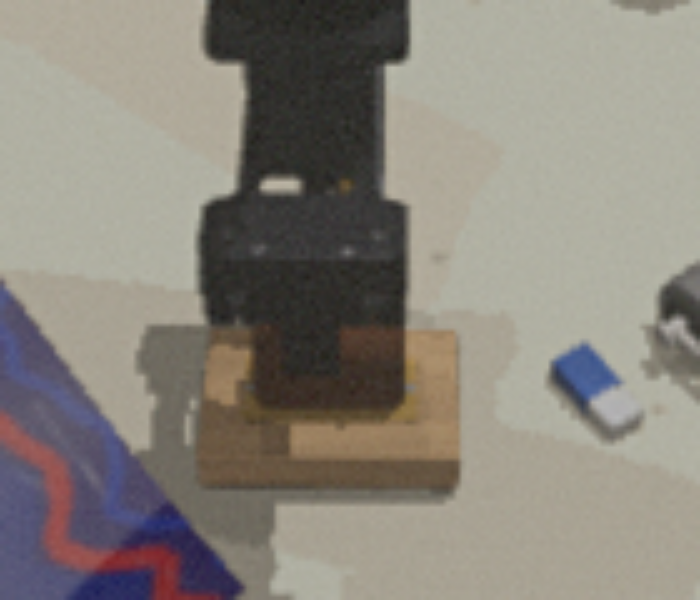

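The close-up shows the gripper over the handle, fingers straddling it, with the eraser well clear at (595,390). The measured pose has shifted by a few mm, so I'll re-read it.

```bash
python3 - <<'E'
from h import *
for i in range(3):
    s=env.read_state(); print(s["t"],s["eef_pos"].round(2),s["orientation"].round(4),s["joint_velocities"].round(3)); imaging.capture("side")
E
```

```text
3.15 [ 574.88 -222.4   166.09] [-2.100e-03  4.010e-02  9.992e-01  6.000e-04] [-0.004 -0.051  0.015 -0.043  0.005  0.012 -0.003]
3.2 [ 576.13 -222.95  167.93] [-4.000e-04  4.010e-02  9.992e-01  0.000e+00] [-0.001 -0.032  0.009 -0.024  0.001 -0.001  0.002]
3.25 [ 576.86 -223.28  169.04] [ 8.000e-04  4.010e-02  9.992e-01 -3.000e-04] [-0.004 -0.021  0.004 -0.012 -0.001 -0.004  0.001]
```

The difference was only settling overshoot. The position over the handle is good, so I'll descend gently to TCP z≈96, which puts the tips at about 32 mm, and then close.

Call:
servo_tool --steps "0 0 2 0 -1; 0 0 2 0 -1; 0 0 1.5 0 -1; 0 0 1 0 -1; 0 0 0.5 0 -1"

```text
t: 3.8
eef_pos: [576.3, -222.9, 97.5]
orientation: [0.0, 0.04, 0.999, -0.0]
force: [-0.5, -0.7, 1.0]
finger_gap: 88.0
gripper_force: 0.0
```

Call:
servo_tool --steps "0 0 0 0 -1; 0 0 0 0 -1; 0 0 0 0 -1; 0 0 0 0 -1; 0 0 0 0 -1"

```text
t: 4.3
eef_pos: [576.4, -223.0, 98.1]
orientation: [0.0, 0.04, 0.999, -0.0]
force: [-0.3, -0.1, -0.2]
finger_gap: 88.3
gripper_force: 0.0
```

Call:
servo_tool --steps "0 0 0.2 0 -1; 0 0 0 0 -0.4; 0 0 0 0 0; 0 0 0 0 0.3; 0 0 0 0 0.5"

```text
t: 4.8
eef_pos: [576.2, -222.9, 95.7]
orientation: [0.0, 0.04, 0.999, -0.0]
force: [-1.1, 0.3, 0.3]
finger_gap: 58.3
gripper_force: 0.0
```

Call:
servo_tool --steps "0 0 0 0 1; 0 0 0 0 1; 0 0 0 0 1; 0 0 0 0 1; 0 0 0 0 1"

```text
t: 5.3
eef_pos: [576.2, -222.9, 95.7]
orientation: [0.0, 0.04, 0.999, -0.0]
force: [0.5, -0.4, -0.1]
finger_gap: 25.7
gripper_force: 30.0
```

The handle is gripped: 25.7 mm opening at 30 N. Lifting gently and checking.

Call:
servo_tool --steps "0 0 -0.5 0 1; 0 0 -1 0 1; 0 0 -1.5 0 1; 0 0 -1.5 0 1; 0 0 -1.5 0 1"

```text
t: 5.8
eef_pos: [576.4, -223.0, 157.6]
orientation: [0.001, 0.04, 0.999, -0.0]
force: [-0.0, 0.1, -3.8]
finger_gap: 25.8
gripper_force: 30.0
```

Call:
servo_tool --steps "0 0 -1.5 0 1; 0 0 -1 0 1; 0 0 -0.5 0 1; 0 0 0 0 1; 0 0 0 0 1"

```text
t: 6.3
eef_pos: [575.9, -222.7, 185.3]
orientation: [-0.0, 0.04, 0.999, 0.0]
force: [0.7, 0.4, -3.7]
finger_gap: 25.9
gripper_force: 30.0
```

```bash
python3 - <<'E'
from h import *
s=env.read_state(); print(s["eef_pos"].round(1),s["force"].round(2),s["finger_gap"],s["orientation"].round(4))
e=s["eef_pos"][:2]
for n in("side","top"):
    p,d,W=get(n); m=(np.hypot(*(W[...,:2]-e).transpose(2,0,1))<90); hsv=cv2.cvtColor(p,cv2.COLOR_BGR2HSV).astype(int)
    wood=m&(hsv[...,0]<25)&(hsv[...,1]>60)&(hsv[...,2]>90)
    P=W[wood&(W[...,2]>40)&(W[...,2]<130)]; print(n,len(P),np.percentile(P[:,2],[5,25,50,75,95]).round(1))
    T=P[abs(P[:,2]-(s["eef_pos"][2]-96+27))<6]; 
    if len(T)>20: print(rect(T),len(T))
    if n=="side": cv2.imwrite("pics/lift.png",cv2.resize(p[170:310,170:330],None,fx=4,fy=4))
E
```

```text
[ 575.9 -222.7  185.3] [ 0.7   0.43 -3.71] 25.929556011771567 [-4.000e-04  4.000e-02  9.992e-01  1.000e-04]
side 855 [100.2 109.1 115.  116.  116.9]
(array([ 576.1, -224.4]), array([ 69.8, 108.9]), 85.8) 618
top 123 [109.8 113.  114.9 116.7 119.2]
(array([ 579. , -207.5]), array([ 36.7, 106.6]), 84.9) 115
```

View pics/lift.png

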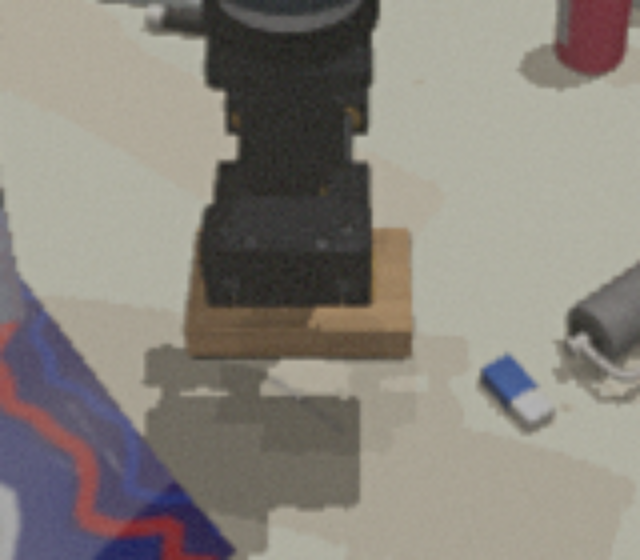

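The block hangs level with its underside at about 89 mm, and it sits within 2 mm of the tool axis with its yaw following the tool. Next I'll turn +9.9° and carry it to about 15 mm short of both stops.

Call:
servo_tool --steps "0 0 0 4.9 1; 0 0 0 5 1; 0.42 1.51 0 0 1; 0.74 2.64 0 0 1; 0.95 3.39 0 0 1"

```text
t: 6.9
eef_pos: [574.1, -144.0, 185.3]
orientation: [-0.0, 0.126, 0.992, -0.0]
force: [0.7, -0.1, -2.8]
finger_gap: 25.7
gripper_force: 30.0
```

Call:
servo_tool --steps "1.05 3.77 0 0 1; 1.05 3.77 0 0 1; 1.05 3.77 0 0 1; 1.05 3.77 0 0 1; 1.05 3.77 0 0 1"

```text
t: 7.4
eef_pos: [570.0, 54.0, 185.4]
orientation: [-0.0, 0.124, 0.992, 0.0]
force: [0.5, 0.7, -4.0]
finger_gap: 25.7
gripper_force: 30.0
```

Call:
servo_tool --steps "1.05 3.77 0 0 1; 1.05 3.77 0 0 1; 1.05 3.77 0 0 1; 0.84 3.02 0 0 1; 0.63 2.26 0 0 1"

```text
t: 7.9
eef_pos: [566.1, 227.5, 185.3]
orientation: [-0.001, 0.123, 0.992, 0.001]
force: [-0.2, 0.3, -3.9]
finger_gap: 25.9
gripper_force: 30.0
```

Call:
servo_tool --steps "0.42 1.5 0 0 1; 0.21 0.75 0 0 1; 0 0 0 0 1; 0 0 0 0 1; 0 0 0 0 1"

```text
t: 8.4
eef_pos: [567.6, 244.7, 185.8]
orientation: [0.0, 0.127, 0.992, -0.0]
force: [-0.1, 0.2, -4.0]
finger_gap: 25.8
gripper_force: 30.0
```

```bash
cat >> h.py <<'E'
def tool():
    from scipy.spatial.transform import Rotation as R
    s=env.read_state(); w,x,y,z=s["orientation"]; M=R.from_quat([x,y,z,w]).as_matrix()
    return s,M,np.degrees(np.arctan2(M[1,1],M[0,1]))-90
def rep(seat=(585.3,258.),yaw=-14.5):
    s,M,a=tool(); e=s["eef_pos"]; v=np.array([*seat,e[2]])-e
    print("t",s["t"],"eef",e.round(1),"tool yaw",a.round(2),"gap to seat, tool axes mm",(M.T@v).round(1),"F tool",(M.T@s["force"]).round(2),"tq",s["ft_torque"].round(2),"gap",s["finger_gap"].round(1))
E
python3 - <<'E'
from h import *
rep()
s,M,a=tool(); e=s["eef_pos"]
for n in("side","top"):
    p,d,W=get(n); m=(np.hypot(*(W[...,:2]-e[:2]).transpose(2,0,1))<90); hsv=cv2.cvtColor(p,cv2.COLOR_BGR2HSV).astype(int)
    P=W[m&(hsv[...,0]<25)&(hsv[...,1]>60)&(hsv[...,2]>90)&(abs(W[...,2]-e[2]+69)<6)]; print(n,len(P),rect(P))
    if n=="side": cv2.imwrite("pics/over.png",cv2.resize(p[90:210,160:290],None,fx=5,fy=5))
E
```

```text
Traceback (most recent call last):
  File "h.py", line 22, in rep
    print("t",s["t"],"eef",e.round(1),"tool yaw",a.round(2),"gap to seat, tool axes mm",(M.T@v).round(1),"F tool",(M.T@s["force"]).round(2),"tq",s["ft_torque"].round(2),"gap",s["finger_gap"].round(1))
                                                                                                                                                                               ^^^^^^^^^^^^^^^^^^^^^
AttributeError: 'float' object has no attribute 'round'
```

```bash
sed -i 's/s\["finger_gap"\].round(1)/round(float(s["finger_gap"]),1)/' h.py
python3 - <<'E'
from h import *
rep()
s,M,a=tool(); e=s["eef_pos"]
for n in("side","top"):
    p,d,W=get(n); m=(np.hypot(*(W[...,:2]-e[:2]).transpose(2,0,1))<90); hsv=cv2.cvtColor(p,cv2.COLOR_BGR2HSV).astype(int)
    P=W[m&(hsv[...,0]<25)&(hsv[...,1]>60)&(hsv[...,2]>90)&(abs(W[...,2]-e[2]+69)<6)]; print(n,len(P),rect(P))
    if n=="side": cv2.imwrite("pics/over.png",cv2.resize(p[90:210,160:290],None,fx=5,fy=5))
E
```

```text
t 8.4 eef [567.6 244.7 185.8] tool yaw -14.61 gap to seat, tool axes mm [-13.8  17.3  -0. ] F tool [0.15 0.21 4.01] tq [ 0.   -0.02 -0.01] gap 25.8
side 250 (array([567.7, 241.8]), array([ 72.8, 108.1]), 75.2)
top 342 (array([568.5, 243.5]), array([ 69.1, 107.2]), 75.4)
```

View pics/over.png

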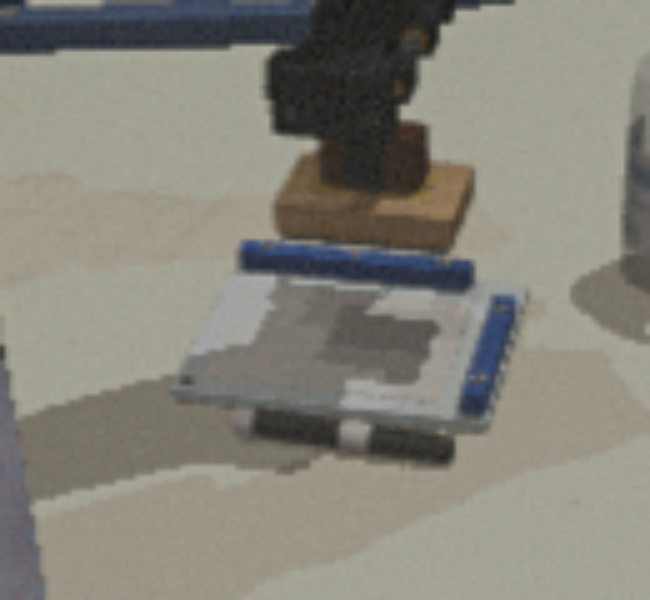

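The block is above the bed, parallel to the stops (yaw −14.6° against −14.5°) and short of both. The long stop is at (355,260), the short stop at (490,355) and the marker is untouched at (350,435). Remaining gaps are about 13 mm in jig x and 18 mm in jig y. Lowering.

Call:
servo_tool --steps "0 0 1.2 0 1; 0 0 2 0 1; 0 0 2 0 1; 0 0 1.4 0 1; 0 0 0.6 0 1"

```text
t: 9.0
eef_pos: [566.4, 246.0, 111.7]
orientation: [-0.001, 0.126, 0.992, -0.001]
force: [-0.2, -0.0, -2.7]
finger_gap: 25.6
gripper_force: 30.0
```

Call:
servo_tool --steps "0 0 0.2 0 1; 0 0 0.1 0 1; 0 0 0.1 0 1; 0 0 0 0 1; 0 0 0 0 1"

```text
t: 9.5
eef_pos: [567.5, 246.7, 110.2]
orientation: [0.0, 0.126, 0.992, 0.0]
force: [-0.2, -0.7, -3.7]
finger_gap: 25.5
gripper_force: 30.0
```

Call:
servo_tool --steps "0 0 0.1 0 1; 0 0 0.1 0 1; 0 0 0.05 0 1; 0 0 0 0 1; 0 0 0 0 1"

```text
t: 10.0
eef_pos: [567.3, 246.5, 107.2]
orientation: [-0.0, 0.126, 0.992, -0.0]
force: [-0.6, -1.0, -2.7]
finger_gap: 25.6
gripper_force: 30.0
```

Call:
servo_tool --steps "0 0 0.05 0 1; 0 0 0.05 0 1; 0 0 0.03 0 1; 0 0 0 0 1; 0 0 0 0 1"

```text
t: 10.5
eef_pos: [567.3, 246.6, 105.9]
orientation: [0.0, 0.126, 0.992, -0.0]
force: [0.8, 0.9, -3.2]
finger_gap: 25.5
gripper_force: 30.0
```

Call:
servo_tool --steps "0 0 0.05 0 1; 0 0 0.03 0 1; 0 0 0 0 1; 0 0 0 0 1; 0 0 0 0 1"

```text
t: 11.0
eef_pos: [567.4, 246.6, 105.8]
orientation: [0.0, 0.126, 0.992, 0.0]
force: [-3.2, -0.6, 5.5]
finger_gap: 25.7
gripper_force: 30.0
```

```bash
python3 -c "
from h import *
rep()"
```

```text
t 11.0 eef [567.4 246.6 105.8] tool yaw -14.5 gap to seat, tool axes mm [-14.5  15.6   0. ] F tool [ 2.94 -1.34 -5.45] tq [-0.2   0.58  0.05] gap 25.7
```

The block is on the bed with about 9 N of load. I'll ease that off a little and slide toward the corner, keeping the bed load light so friction can't mimic a stop.

Call:
servo_tool --steps "0 0 -0.04 0 1; -0.2 0.25 0 0 1; -0.25 0.3 0 0 1; -0.2 0.25 0 0 1; -0.1 0.2 0 0 1"

```text
t: 11.5
eef_pos: [577.3, 253.9, 105.8]
orientation: [-0.0, 0.126, 0.992, -0.0]
force: [-3.1, -3.2, 5.8]
finger_gap: 25.6
gripper_force: 30.0
```

```bash
python3 -c "
from h import *
rep()"
```

```text
t 11.5 eef [577.3 253.9 105.8] tool yaw -14.51 gap to seat, tool axes mm [-6.7  6.  -0. ] F tool [ 2.25 -3.87 -5.81] tq [-0.65  0.68  0.02] gap 25.6
```

Call:
servo_tool --steps "0 0.1 0 0 1; 0 0.1 0 0 1; 0 0.05 0 0 1; 0 0 0 0 1; 0 0 0 0 1"

```text
t: 12.0
eef_pos: [578.3, 256.3, 105.8]
orientation: [0.001, 0.126, 0.992, -0.0]
force: [0.6, -3.7, 5.0]
finger_gap: 25.8
gripper_force: 30.0
```

```bash
python3 -c "
from h import *
rep()"
```

```text
t 12.0 eef [578.3 256.3 105.8] tool yaw -14.52 gap to seat, tool axes mm [-6.3  3.4  0. ] F tool [-1.55 -3.38 -4.98] tq [-0.83 -0.04  0.03] gap 25.8
```

Call:
servo_tool --steps "0 0 -0.05 0 1; 0 0.1 0 0 1; 0 0.1 0 0 1; 0 0 0 0 1; 0 0 0 0 1"

```text
t: 12.5
eef_pos: [577.9, 259.3, 105.8]
orientation: [-0.0, 0.126, 0.992, 0.0]
force: [0.6, 0.2, -0.8]
finger_gap: 25.8
gripper_force: 30.0
```

```bash
python3 -c "
from h import *
rep()"
```

```text
t 12.5 eef [577.9 259.3 105.8] tool yaw -14.47 gap to seat, tool axes mm [-7.5  0.6 -0. ] F tool [-0.52  0.34  0.8 ] tq [-0.09 -0.    0.  ] gap 25.8
```

Call:
servo_tool --steps "0 0.1 0 0 1; 0 0 0 0 1; 0 0.1 0 0 1; 0 0 0 0 1; 0 0 0 0 1"

```text
t: 13.0
eef_pos: [578.5, 261.0, 105.8]
orientation: [-0.0, 0.126, 0.992, 0.0]
force: [-0.0, 0.4, -3.3]
finger_gap: 25.8
gripper_force: 30.0
```

```bash
python3 -c "
from h import *
rep()"
```

```text
t 13.0 eef [578.5 261.  105.8] tool yaw -14.47 gap to seat, tool axes mm [-7.3 -1.2 -0. ] F tool [0.13 0.39 3.31] tq [ 0.02 -0.04 -0.01] gap 25.8
```

Call:
servo_tool --steps "0 0.1 0.02 0 1; 0 0 0 0 1; 0 0.1 0 0 1; 0 0 0 0 1; 0 0 0 0 1"

```text
t: 13.5
eef_pos: [579.2, 262.5, 105.8]
orientation: [0.0, 0.126, 0.992, -0.0]
force: [0.3, -0.3, -2.1]
finger_gap: 25.7
gripper_force: 30.0
```

Call:
servo_tool --steps "0 0.08 0.01 0 1; 0 0 0 0 1; 0 0.05 0 0 1; 0 0 0 0 1; 0 0 0 0 1"

```text
t: 14.0
eef_pos: [579.3, 262.6, 105.8]
orientation: [-0.0, 0.126, 0.992, -0.001]
force: [-3.8, -5.3, 2.4]
finger_gap: 25.8
gripper_force: 30.0
```

```bash
python3 -c "
from h import *
rep()"
```

```text
t 14.0 eef [579.3 262.6 105.8] tool yaw -14.53 gap to seat, tool axes mm [-7. -3.  0.] F tool [ 2.38 -6.11 -2.43] tq [-0.99  0.52  0.06] gap 25.8
```

Contact on the long stop: y motion has halted with about 6 N on it, after a travel of 20 mm that matches the camera. Now I'll slide along it in jig +x (tool −x), with about 6 mm expected.

Call:
servo_tool --steps "-0.15 0 -0.02 0 1; -0.1 0 0 0 1; -0.1 0 0 0 1; 0 0 0 0 1; 0 0 0 0 1"

```text
t: 14.5
eef_pos: [580.2, 262.5, 105.8]
orientation: [-0.003, 0.126, 0.992, -0.001]
force: [-10.5, -5.2, 9.4]
finger_gap: 25.4
gripper_force: 30.0
```

Call:
servo_tool --steps "-0.1 0 0 0 1; 0 0 0 0 1; -0.05 0 0 0 1; 0 0 0 0 1; 0 0 0 0 1"

```text
t: 15.0
eef_pos: [581.5, 262.2, 105.8]
orientation: [-0.003, 0.126, 0.992, -0.001]
force: [-11.8, -4.9, 10.0]
finger_gap: 25.9
gripper_force: 30.0
```

```bash
python3 -c "
from h import *
rep()"
```

```text
t 15.0 eef [581.5 262.2 105.8] tool yaw -14.47 gap to seat, tool axes mm [-4.7 -3.1 -0. ] F tool [10.26 -7.77 -9.93] tq [-0.86  2.12  0.12] gap 25.9
```

Friction is loading the tool: bed load is up to about 14 N and the block lags the command, so this isn't clearly the stop yet. I'll unload the bed slightly and continue.

Call:
servo_tool --steps "0 0 -0.03 0 1; 0 0 -0.03 0 1; 0 0 -0.02 0 1; 0 0 0 0 1; 0 0 0 0 1"

```text
t: 15.5
eef_pos: [582.6, 261.9, 106.0]
orientation: [-0.002, 0.126, 0.992, -0.001]
force: [-5.3, -3.4, 0.4]
finger_gap: 25.7
gripper_force: 30.0
```

```bash
python3 -c "
from h import *
rep()"
```

```text
t 15.5 eef [582.6 261.9 106. ] tool yaw -14.49 gap to seat, tool axes mm [-3.6 -3.1 -0. ] F tool [ 4.23 -4.66 -0.41] tq [-0.76  1.01  0.06] gap 25.7
```

Call:
servo_tool --steps "-0.06 0 -0.01 0 1; 0 0 0 0 1; -0.06 0 0 0 1; 0 0 0 0 1; 0 0 0 0 1"

```text
t: 16.0
eef_pos: [583.8, 261.5, 106.0]
orientation: [-0.002, 0.126, 0.992, -0.001]
force: [-5.2, -3.9, -0.9]
finger_gap: 25.4
gripper_force: 30.0
```

```bash
python3 -c "
from h import *
rep()"
```

```text
t 16.0 eef [583.8 261.5 106. ] tool yaw -14.49 gap to seat, tool axes mm [-2.3 -3.   0. ] F tool [ 4.01 -5.05  0.91] tq [-0.75  0.91  0.06] gap 25.4
```

Call:
servo_tool --steps "-0.06 0 -0.01 0 1; 0 0 0 0 1; -0.06 0 0 0 1; 0 0 0 0 1; 0 0 0 0 1"

```text
t: 16.5
eef_pos: [585.0, 261.2, 106.0]
orientation: [-0.002, 0.126, 0.992, -0.001]
force: [-4.3, -3.0, -1.4]
finger_gap: 26.0
gripper_force: 30.0
```

```bash
python3 -c "
from h import *
rep()"
```

```text
t 16.5 eef [585.  261.2 106. ] tool yaw -14.5 gap to seat, tool axes mm [-1.1 -3.1  0. ] F tool [ 3.43 -3.96  1.41] tq [-0.75  0.89  0.1 ] gap 26.0
```

Still sliding freely at a steady 4 N of friction. Continuing.

Call:
servo_tool --steps "-0.06 0 0 0 1; 0 0 0 0 1; -0.06 0 0 0 1; 0 0 0 0 1; 0 0 0 0 1"

```text
t: 17.0
eef_pos: [585.2, 261.3, 106.1]
orientation: [-0.003, 0.126, 0.992, -0.001]
force: [-8.2, -3.7, 3.3]
finger_gap: 25.7
gripper_force: 30.0
```

```bash
python3 -c "
from h import *
rep()"
```

```text
t 17.0 eef [585.2 261.3 106.1] tool yaw -14.47 gap to seat, tool axes mm [-0.9 -3.1  0. ] F tool [ 7.05 -5.67 -3.21] tq [-0.75  1.52  0.05] gap 25.7
```

Call:
servo_tool --steps "-0.06 0 0 0 1; 0 0 0 0 1; -0.06 0 0 0 1; 0 0 0 0 1; 0 0 0 0 1"

```text
t: 17.5
eef_pos: [585.3, 261.2, 106.0]
orientation: [-0.004, 0.126, 0.992, -0.001]
force: [-11.0, -4.1, 5.6]
finger_gap: 25.8
gripper_force: 30.0
```

```bash
python3 -c "
from h import *
rep()"
```

```text
t 17.5 eef [585.3 261.2 106. ] tool yaw -14.45 gap to seat, tool axes mm [-0.8 -3.1  0. ] F tool [ 9.65 -6.7  -5.48] tq [-0.72  2.14  0.03] gap 25.8
```

x motion has now halted too: 2.4 mm commanded gave 0.3 mm of travel, while force rose from 3.4 to 9.7 N. Total travel of 13.0 mm matches the camera, so the block is on both stops. The tool leans about 0.4°, so I'll ease the x push slightly, add a little bed load to keep the block flat, and check.

Call:
servo_tool --steps "0.03 0 0.02 0 1; 0 0 0.02 0 1; 0 0.01 0.01 0 1; 0 0 0 0 1; 0 0 0 0 1"

```text
t: 18.0
eef_pos: [585.3, 261.3, 106.0]
orientation: [-0.004, 0.126, 0.992, -0.001]
force: [-11.6, -4.2, 8.4]
finger_gap: 25.7
gripper_force: 30.0
```

```bash
python3 - <<'E'
from h import *
rep(); s,M,a=tool(); e=s["eef_pos"]; print(s["orientation"].round(4),"tool z",M[:,2].round(4))
C=[]
for n in("side","top"):
    p,d,W=get(n); m=(np.hypot(*(W[...,:2]-e[:2]).transpose(2,0,1))<90); hsv=cv2.cvtColor(p,cv2.COLOR_BGR2HSV).astype(int)
    P=W[m&(hsv[...,0]<25)&(hsv[...,1]>60)&(hsv[...,2]>90)&(abs(W[...,2]-36)<5)]
    L=(P[:,:2]-e[:2])@M[:2,:2]; f=np.linalg.lstsq(np.c_[L,np.ones(len(L))],P[:,2],rcond=None)[0]
    print(n,len(P),rect(P),"top z",np.median(P[:,2]).round(1),"tilt deg (tool x,y)",np.degrees(f[:2]).round(2))
    r0,r1,c0,c1=(90,210,160,290) if n=="side" else (150,260,90,220)
    C.append(cv2.resize(p[r0:r1,c0:c1],(400,360),interpolation=cv2.INTER_CUBIC))
cv2.imwrite("pics/seat.png",np.hstack(C))
E
```

```text
t 18.0 eef [585.3 261.3 106. ] tool yaw -14.46 gap to seat, tool axes mm [-0.9 -3.2  0. ] F tool [10.25 -6.96 -8.3 ] tq [-0.79  2.34  0.04] gap 25.7
[-0.0039  0.1259  0.992  -0.0013] tool z [-0.008  -0.0016 -1.    ]
side 233 (array([584.7, 256.6]), array([ 73. , 107.7]), 76.0) top z 36.2 tilt deg (tool x,y) [0.28 0.82]
top 299 (array([585.7, 259.9]), array([ 67.9, 107.4]), 75.4) top z 35.7 tilt deg (tool x,y) [-0.4   0.05]
```

View pics/seat.png

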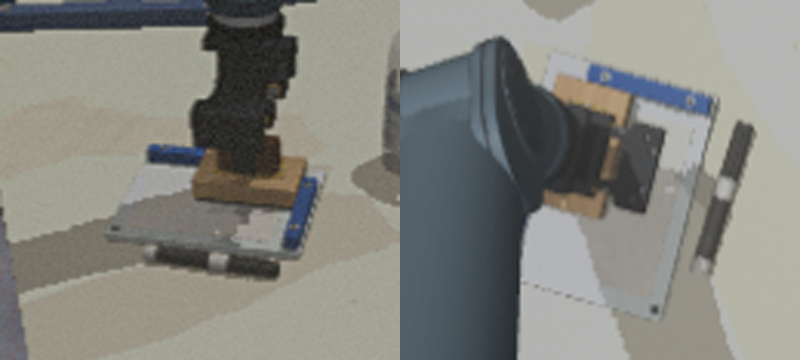

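The block sits in the corner, flat (top at 36 mm) and touching both stops: the long one at (175,155) and the short one at (300,212) in the side half. The marker is untouched. The wrist moments match a centred bed load. I'll trim the bed load a little and check that everything holds steady.

Call:
servo_tool --steps "0 0 -0.02 0 1; 0 0.01 -0.02 0 1; 0 0 0 0 1; 0 0 0 0 1; 0 0 0 0 1"

```text
t: 18.6
eef_pos: [585.3, 261.3, 106.0]
orientation: [-0.004, 0.126, 0.992, -0.001]
force: [-10.5, -4.6, 6.2]
finger_gap: 25.7
gripper_force: 30.0
```

Call:
servo_tool --steps "0 0 0 0 1; 0 0 0 0 1; 0 0 0 0 1; 0 0 0 0 1; 0 0 0 0 1"

```text
t: 19.1
eef_pos: [585.3, 261.2, 106.0]
orientation: [-0.004, 0.126, 0.992, -0.001]
force: [-11.0, -4.0, 6.0]
finger_gap: 25.7
gripper_force: 30.0
```

```bash
python3 -c "
from h import *
rep()"
```

```text
t 19.1 eef [585.3 261.2 106. ] tool yaw -14.47 gap to seat, tool axes mm [-0.8 -3.1  0. ] F tool [ 9.73 -6.62 -5.93] tq [-0.78  2.11  0.01] gap 25.7
```

Holding steady with about 10 N on the short stop, 7 N on the long stop, and the block gripped. Handing in.

```bash
python3 -c "
from workcell import env
print(env.sign_off())"
```

```text
the job is handed in; nothing more can be done
None
```

The block is seated flat in the jig corner against both blue stops, still gripped by its handle and pressed with about 10 N toward the short stop and 7 N toward the long one; the job was handed in at about 19 s.

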